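Set the marking carriage to its stop and punch the cabinet door

ROBOT

A 6-joint arm with a two-finger parallel gripper is mounted at the origin on the work surface. World frame = base frame: x ahead of the robot, y to its left, z up, the work surface at z = 0. Lengths are in mm, angles in rad, forces in N, time in s.
With the tool pointing down it reaches from about 375 to 975 mm from the base axis. Payload 3.8 kg.
Tool frame: the origin (TCP) lies at the very end of the fingers, on their centre line; the grasp point (between the pads) lies 19 mm behind it (ctrl.grip_depth is the distance from the TCP to the grasp point, in mm); z points along the fingers, y is the line along which they close (so a half turn about z gives the same grasp; the last joint's range is limited). The gripper opens to 85 mm and grips with 20 to 120 N. Pads are 22 mm wide; open, the fingers measure 114 mm over their backs; the gripper's body (76 mm by 85 mm) begins 54 mm behind the grasp point. The pads swing forward as they close: fully open they stand 13 mm farther back than shut.
Start: joints at [-1.272, 0.264, 1.604, -0, 1.274, -0.037], TCP at [222.423, -637.296, 231.28] pointing down, gripper open.
Joint ranges: [-2.63, 2.63], [-0.94, 2.18], [0.31, 2.57], [-1.31, 4.45], [0, 2.66], [-2.55, 2.55]. Speed limits (rad/s): [2.57, 2.57, 3.14, 3.14, 3.14, 3.14].

INTERFACE

Orientations are given as a rotation vector (axis times angle).
In Python, from rig import sensors, cams, hand_in, ctrl gives the robot as it stands.
- The arm moves only by the tool drive_tool, never from a script. Its argument "moves" is a list of rows, each a list of 7 numbers: the shift along the tool's x, y, z in units of 30 mm (1.0 is 30 mm), then the turn, a rotation vector about the tool's x, y, z in units of 10 degrees (1.0 is 10 degrees), then the opening, from 0 (shut) to 1 (fully open). In form: [[tx, ty, tz, rx, ry, rz, gripper], ...]. A call has 1 to 8 rows; each row shifts and turns the commanded pose from where the row before left it, along the tool's axes as they then stand; what a row does not reach is not made up. A row lasts 1/8 s, in which the tool goes at most 62.5 mm and 10.7 degrees, less where a joint would pass 70% of its speed; a pose out of reach is approached as far as the arm can. A call is refused whole if a number of a shift passes 1 or a number of a turn 1, either way. A call with a gripper value outside its range is refused whole. The fingers move at their own pace and stop on an object; "grip_force" is the grip in N (left out, the last holds). Time passes only in rows, so rows that do not move let the fingers close. It gives the time, the measured TCP pose, the force, the opening and the grip force at its end, in the units of the state.
- sensors.get_state(): the state, without advancing time (a new reading comes with each control period).
- cams.capture(name): name is "scene" or "side" or "wrist"; returns (picture, depth): 384x512x3 uint8, blue, green, red; 384x512 float32, mm along the optical axis (not along the pixel's ray), 0 where there is no reading.
- cams.camera_model(name): a dict with "fx", "fy", "cx", "cy" (pixels), "camera_from_world" (4x4, takes a point from world to camera coordinates). Camera axes: x right, y down, z forward; pixel columns grow to the right and rows downward; lengths in mm; the calibration is good to about 2 mm. A picture is of the moment at which its call begins: read the wrist's pose just before it. camera_model takes no time and is no camera call; for the wrist camera it gives the pose at the moment of the call.
- hand_in(): hands the job in; it is judged then, once.
The state is a dict: "time_s": time; "qpos": joint angles; "joint_velocities": joint speeds; "effort": joint torques, N m; "ee_pos": TCP position; "ee_rot": TCP orientation; "wrist_force": force on the tool from outside, world axes, zero at the start; "wrist_torque": the same for the moment, N m; "finger_gap": finger opening in mm; "grip_force": force on a finger pad.
Only numpy, scipy, OpenCV 4.12 (cv2) and the standard library are available. Lean on these libraries where they do the work, as an engineer would, in place of code of your own. Each camera call takes 0.05 s, during which the arm holds its last target. There are 200 camera calls.

TASK

A cabinet door lies on the sloping marking easel: slide the punch carriage along its rail until it is fully home against the stout stop block (not the thin low strip at the rail's other end), then take the mallet and, with its face square to the sloping punch, drive the sprung punch all the way down, firmly onto its end, and let it spring back. Never push the punch down before the carriage is home, as it would mark the door in the wrong place, and stop once you feel it firmly on its end rather than ramming it. Finish with the carriage still home and the mallet standing on its head on the cork mat as you found it; leave the sander, glue bottle and offcut where they are.

Things in the scene. Friction and masses are not known exactly. Their poses are not given: they have to be found in the camera images.
- easel: Plywood easel 200 x 340 mm (x, y), fixed to the bench. Its board slopes 33 degrees (0.576 rad), low edge towards the robot (easel -x), and carries a pale cabinet door crossed by an aluminium rail along easel y. Origin: centre of the underside of its base; z up. The board's upper edge is about 150 mm above the bench.
- carriage: Dark steel block 110 x 60 x 24 mm (x up the slope, y along the rail, z the slope's outward normal, so its frame leans 33 degrees). It slides along its y against about 3 N of friction, 75 mm either side of the rail's middle. Origin: centre of its underside. On its top face (z = 24 mm) stand the grip fin and, at x = +24 mm, the punch's guide sleeve, diameter 26 mm, up to z = 58 mm.
- fin_top (a point): Middle of the top edge of the carriage's black grip fin, at x = -32, y = 0, z = 55 mm in the carriage's frame, axes as the carriage's. The fin is 36 mm long (x), 14 mm thick (y) and stands 31 mm out of the carriage's top face.
- punch: Sprung steel punch in the sleeve, round cap of diameter 18 mm. Origin: centre of the cap's top face; z: outward punch axis (the carriage's z). At rest the origin is at x = 24, y = 0, z = 72 mm in the carriage's frame, 14 mm proud of the sleeve. It goes down 10 mm to its end (z = 62 mm) against a spring of 2 N at first, 8 N at the bottom; 12 to 60 N there make a good mark.
- stop_block: Stout aluminium stop block 50 mm long, 40 mm wide along the rail, 30 mm thick, two bolt heads on top, at one end of the rail (either one); it moves with the easel. Origin: at bench height on the easel's middle line, under the block's middle along the rail; axes as the easel's (z up). When the carriage is home their origins are 50 mm apart along the easel's y.
- end_strip: Thin low aluminium strip, 12 mm wide along the rail and 14 mm thick, at the other end of the rail. Origin and axes as for the stop block. The carriage is not to be left at this end.
- mallet: Mallet of 0.25 to 0.5 kg standing on one face: round head of diameter 56 mm, 70 mm high, axis along z; flat wooden handle 18 mm wide (y) x 26 mm high (z), centred at z = 35 mm, running level from the head to x = -155 mm. Origin: centre of the lower face. z up through the head, x from handle to head.
- mat: Fixed cork mat 160 x 160 x 4 mm on which the mallet stands. Origin: centre of its underside.
- sander: Bystander: grey and black palm sander, diameter 124 mm, 148 mm high. Origin: centre of its underside.
- glue: Bystander: white glue bottle, diameter 56 mm, 150 mm high. Origin: centre of its underside.
- offcut: Bystander: wooden offcut 120 x 45 x 35 mm lying flat. Origin: centre of its underside.
Not all that is in view belongs to the job. Leave any orange or yellow look-alike of the mallet alone.

How it is judged:
By the outcome, as a careful person would: the job done as asked, in the order asked, and still so for the second after the job is handed in, with the robot touching nothing.
It also fails if it takes over 62 s, if anything falls off the work surface, if the arm or the gripper's body presses on something with over 40 N, if the wrist force passes 120 N, or if a joint passes its speed limit or range.

## Working session

There is one attempt and no reset: what is moved stays moved. The work goes in short steps, Python scripts to look and compute and a tool call to move; the robot and the scene stay as the last step left them, time stands still between calls to the robot, and variables do not carry over. Pictures are saved under pics/ and viewed, at most 10 in all, crops included, and the job is handed in when it is done.

Besides the shell and the picture viewer there is one more tool, called after "Emit:" as name(argument=value, ...) on one line, values as JSON. drive_tool: Moves the arm, as the interface text tells. Its arguments: {"type":"object","properties":{"moves":{"type":"array"},"grip_force":{"type":"number"}},"required":["moves"]}

```bash
ls; mkdir -p pics; cat > h.py <<'E'
import numpy as np, cv2, json
from rig import sensors, cams, hand_in, ctrl
def snap(name, tag):
    M=cams.camera_model(name); im,d=cams.capture(name)
    np.savez(f'pics/{tag}.npz',im=im,d=d,K=[M['fx'],M['fy'],M['cx'],M['cy']],T=np.array(M['camera_from_world']))
    cv2.imwrite(f'pics/{tag}.png',im); return im,d
def cloud(tag):
    z=np.load(f'pics/{tag}.npz'); fx,fy,cx,cy=z['K']; d=z['d']; v,u=np.indices(d.shape)
    P=np.stack([(u-cx)/fx*d,(v-cy)/fy*d,d],-1); T=np.linalg.inv(z['T'])
    W=P@T[:3,:3].T+T[:3,3]; W[d<=0]=np.nan
    return W,z['im']
E
python3 - <<'E'
from h import *
a=snap('scene','s0')[0]; b=snap('side','d0')[0]
print(sensors.get_state()['time_s'], ctrl.grip_depth)
for n in('scene','side'):
    print(np.linalg.inv(np.array(cams.camera_model(n)['camera_from_world']))[:3,3])
cv2.imwrite('pics/s0b.png',cv2.resize(a,(800,600),interpolation=cv2.INTER_CUBIC))
cv2.imwrite('pics/d0b.png',cv2.resize(b,(800,600),interpolation=cv2.INTER_CUBIC))
E
```

```text
pics
0.1 18.700000000000003
[966.81576924 561.99121459 901.24674924]
[299.07464752 929.04252134 860.2767951 ]
```

View pics/s0b.png

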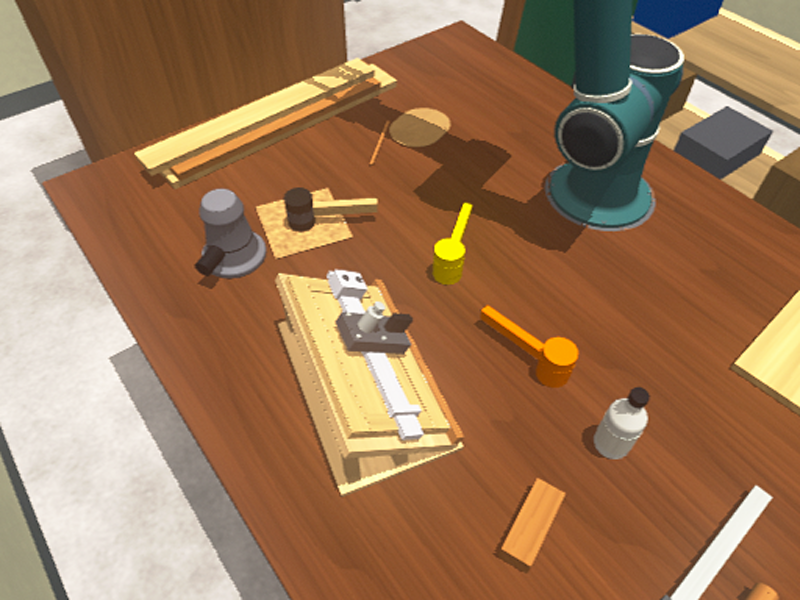

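View pics/d0b.png

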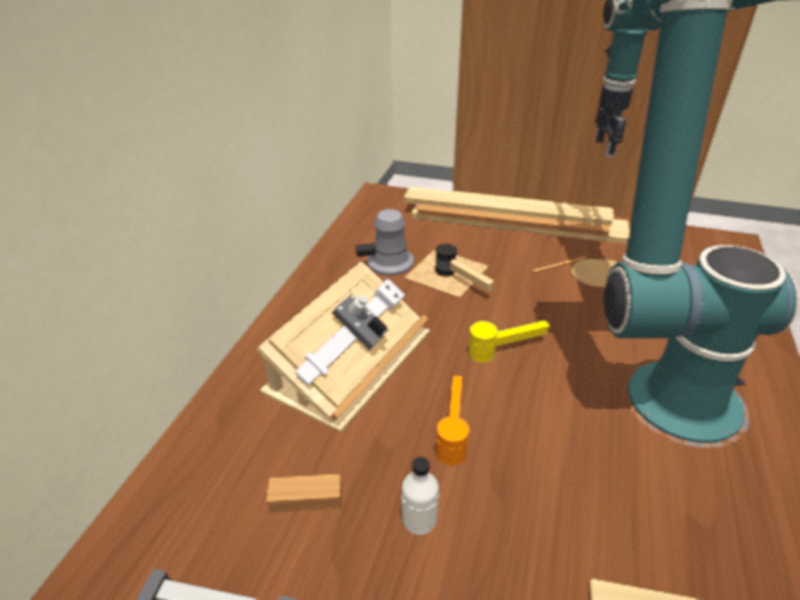

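The stop block is at the far rail end (347,283 in the scene picture), the thin strip at (408,425), and the carriage at (372,328), short of the block. The black-headed mallet is at (298,208) on the cork, with its handle towards (378,207).

```bash
python3 - <<'E'
from h import *
def poly(im,pts):
    m=np.zeros(im.shape[:2],np.uint8); cv2.fillPoly(m,[np.int32(np.array(pts)*.64)],1); return m>0
R={}
for tag,pb in(('s0',[(285,278),(380,285),(455,440),(345,450)]),('d0',[(365,268),(425,318),(335,410),(265,350)])):
    W,im=cloud(tag); P=W[poly(im,pb)&np.isfinite(W[...,0])]
    best=None; rng=np.random.default_rng(0)
    for _ in range(800):
        a=P[rng.choice(len(P),3,False)]; n=np.cross(a[1]-a[0],a[2]-a[0]); L=np.linalg.norm(n)
        if L<1:continue
        n/=L; n*=np.sign(n[2]); c=abs((P-a[0])@n)<1.5
        if abs(np.arccos(n[2])-.576)<.1 and(best is None or c.sum()>best.sum()):best=c
    Q=P[best]; n=np.linalg.svd(Q-Q.mean(0),full_matrices=False)[2][2]; n*=np.sign(n[2])
    print(tag,len(P),best.sum(),'tilt',np.arccos(n[2]),'yaw',np.arctan2(-n[1],-n[0]),'off',Q.mean(0),Q.mean(0)@n)
    # mallet head / handle
    pm=[(250,180),(385,180),(385,240),(260,255)] if tag=='s0' else [(410,235),(500,260),(490,300),(405,290)]
    m=poly(im,pm)&np.isfinite(W[...,0]); H=W[m&(W[...,2]>68)&(W[...,2]<82)]
    print('head',len(H),H.mean(0),H.min(0),H.max(0))
    if len(H)>3:print('circ',cv2.minEnclosingCircle(H[:,:2].astype(np.float32)))
    G=W[m&(W[...,2]>46)&(W[...,2]<58)]; G=G[np.linalg.norm(G[:,:2]-H.mean(0)[:2],axis=1)>40]
    print('handle',len(G),G.mean(0),cv2.fitLine(G[:,:2].astype(np.float32),cv2.DIST_HUBER,0,.01,.01).ravel(), np.linalg.norm(G[:,:2]-H.mean(0)[:2],axis=1).max())
E
```

```text
s0 7115 1873 tilt 0.5757136453651721 yaw -0.2521643323247382 off [696.88268622 118.66914215 110.88156225] -258.2799784773002
head 203 [ 567.00393121 -297.4938741    74.71135709] [ 538.93273588 -329.47967822   68.11275826] [ 593.25950444 -270.96921653   80.10688739]
circ ((566.1416015625, -299.8758239746094), 29.604887008666992)
handle 194 [ 485.09497216 -248.29697361   51.84306357] [   0.85417587   -0.5199842   485.42233    -247.36237   ] 153.22016151183564
d0 4576 1100 tilt 0.5646958585880456 yaw -0.24922626320030453 off [662.11492004 120.44892206  88.8020548 ] -252.47413851978382
head 92 [ 562.60157882 -292.21217394   74.48457734] [ 535.75619697 -320.00338005   69.39867009] [ 589.1098825  -267.69068569   79.55547449]
circ ((563.51904296875, -296.3388977050781), 28.99904441833496)
handle 108 [ 477.73279314 -242.79363912   51.93079517] [   0.8547471   -0.5190447  477.63745   -241.42273  ] 153.69046947364066
```

```bash
cat >> h.py <<'E'
YAW,TIL=-0.252,0.576
def Rz(a):c,s=np.cos(a),np.sin(a);return np.array([[c,-s,0],[s,c,0],[0,0,1]])
def Ry(a):c,s=np.cos(a),np.sin(a);return np.array([[c,0,s],[0,1,0],[-s,0,c]])
RC=Rz(YAW)@Ry(-TIL)   # carriage axes in world
E
python3 - <<'E'
from h import *
for tag in('s0','d0'):
    W,im=cloud(tag); L=W@RC; hsv=cv2.cvtColor(im,cv2.COLOR_BGR2HSV)
    z0=np.nan
    c=np.array([690,90,120])@RC
    ok=np.isfinite(L[...,0])&(abs(L[...,0]-c[0])<130)&(abs(L[...,1]-c[1])<190)&(L[...,2]>-275)&(L[...,2]<-150)&(W[...,2]>15)
    h,e=np.histogram(L[ok][:,2],np.arange(-275,-150,3)); print(tag,dict(zip(e[:-1].astype(int),h)))
    dark=ok&(im.max(-1)<95)
    D=L[dark]; h,e=np.histogram(D[:,2],np.arange(-275,-150,3)); print('dark',dict(zip(e[:-1].astype(int),h)))
    # height map image in (y,x) 1mm
    p=L[ok]; img=np.full((260,380),-280.)
    for q in p[np.argsort(p[:,2])]: img[int(q[0]-c[0]+130)%260,int(q[1]-c[1]+190)%380]=q[2]
    g=np.uint8(np.clip((img+280)*2,0,255)); cm=cv2.applyColorMap(g,cv2.COLORMAP_JET)
    cv2.imwrite(f'pics/hm_{tag}.png',cm); print('c',c)
a=cv2.imread('pics/hm_s0.png');b=cv2.imread('pics/hm_d0.png');cv2.imwrite('pics/hm.png',cv2.resize(np.vstack([a,b]),(570,598)) if 0 else cv2.resize(np.hstack([a,b]),(800,274),interpolation=cv2.INTER_NEAREST))
E
```

```text
s0 {np.int64(-275): np.int64(558), np.int64(-272): np.int64(148), np.int64(-269): np.int64(141), np.int64(-266): np.int64(611), np.int64(-263): np.int64(1278), np.int64(-260): np.int64(2041), np.int64(-257): np.int64(452), np.int64(-254): np.int64(278), np.int64(-251): np.int64(492), np.int64(-248): np.int64(91), np.int64(-245): np.int64(139), np.int64(-242): np.int64(104), np.int64(-239): np.int64(74), np.int64(-236): np.int64(60), np.int64(-233): np.int64(101), np.int64(-230): np.int64(207), np.int64(-227): np.int64(372), np.int64(-224): np.int64(64), np.int64(-221): np.int64(22), np.int64(-218): np.int64(25), np.int64(-215): np.int64(27), np.int64(-212): np.int64(24), np.int64(-209): np.int64(24), np.int64(-206): np.int64(24), np.int64(-203): np.int64(30), np.int64(-200): np.int64(26), np.int64(-197): np.int64(51), np.int64(-194): np.int64(40), np.int64(-191): np.int64(13), np.int64(-188): np.int64(2), np.int64(-185): np.int64(6), np.int64(-182): np.int64(7), np.int64(-179): np.int64(27), np.int64(-176): np.int64(0), np.int64(-173): np.int64(0), np.int64(-170): np.int64(0), np.int
[... 3171 characters left out ...]
 np.int64(6), np.int64(-218): np.int64(7), np.int64(-215): np.int64(9), np.int64(-212): np.int64(5), np.int64(-209): np.int64(7), np.int64(-206): np.int64(4), np.int64(-203): np.int64(10), np.int64(-200): np.int64(8), np.int64(-197): np.int64(19), np.int64(-194): np.int64(10), np.int64(-191): np.int64(0), np.int64(-188): np.int64(0), np.int64(-185): np.int64(0), np.int64(-182): np.int64(0), np.int64(-179): np.int64(0), np.int64(-176): np.int64(0), np.int64(-173): np.int64(0), np.int64(-170): np.int64(0), np.int64(-167): np.int64(0), np.int64(-164): np.int64(0), np.int64(-161): np.int64(0), np.int64(-158): np.int64(0), np.int64(-155): np.int64(0)}
c [ 606.93132523  259.20289959 -251.0940527 ]
```

View pics/hm.png

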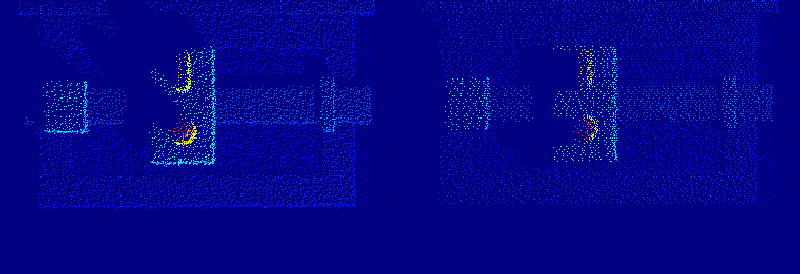

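The height maps (y right, x down) clearly show the block at left, the carriage about 65 px to its right, the strip at right, and the fin and punch on the carriage. Now numbers and the tool targets.

```bash
python3 - <<'E'
from h import *
c=np.array([606.93,259.2,-251.09])
for tag in('s0','d0'):
    W,im=cloud(tag); L=W@RC
    ok=np.isfinite(L[...,0])&(abs(L[...,0]-c[0])<130)&(abs(L[...,1]-c[1])<190)
    def rep(n,lo,hi,y0,y1,x0=-130,x1=130):
        m=ok&(L[...,2]>lo)&(L[...,2]<hi)&(L[...,1]-c[1]>y0-190)&(L[...,1]-c[1]<y1-190)&(L[...,0]-c[0]>x0)&(L[...,0]-c[0]<x1)
        P=L[m]; print(tag,n,len(P),'med',np.median(P,0).round(1),'lo',np.percentile(P,2,0).round(1),'hi',np.percentile(P,98,0).round(1))
    rep('cartop',-231,-222,120,230); rep('block',-233,-215,30,95); rep('fin',-199,-190,120,230,-130,-30); rep('cap',-184,-170,120,230); rep('sleeve',-197,-189,120,230,-30,60)
    rep('edge',-228,-180,194,210)
s=sensors.get_state(); print(s['ee_rot'],s['ee_pos'],s['wrist_force'])
E
```

```text
s0 cartop 499 med [ 589.1  254.3 -225.8] lo [ 526.6  215.2 -230.2] hi [ 631.3  272.6 -222.8]
s0 block 188 med [ 580.   134.6 -228.9] lo [ 554.4  112.5 -232.4] hi [ 601.9  151.4 -224.9]
s0 fin 53 med [ 546.   244.5 -195.3] lo [ 528.4  236.3 -198. ] hi [ 562.2  249.7 -192.8]
s0 cap 40 med [ 602.5  244.5 -178. ] lo [ 593.1  234.7 -184. ] hi [ 609.7  250.9 -176.3]
s0 sleeve 56 med [ 605.3  246.5 -191.9] lo [ 588.4  231.1 -196.7] hi [ 613.2  254.5 -189.4]
s0 edge 126 med [ 583.7  268.2 -225.8] lo [ 527.5  263.3 -227.9] hi [ 630.9  273.4 -221.4]
d0 cartop 354 med [ 576.   256.  -225.1] lo [ 521.   217.  -230.1] hi [ 627.7  274.2 -222.2]
d0 block 141 med [ 574.8  135.3 -227.9] lo [ 551.   112.6 -232.4] hi [ 598.6  152.4 -222.9]
d0 fin 47 med [ 542.4  246.3 -194.8] lo [ 525.   238.9 -198.8] hi [ 560.   252.2 -191.9]
d0 cap 25 med [ 598.6  245.9 -177.3] lo [ 590.8  234.8 -182.9] hi [ 606.  251. -174.]
d0 sleeve 30 med [ 597.7  249.4 -191. ] lo [ 586.2  235.  -195.7] hi [ 610.3  257.4 -189.1]
d0 edge 104 med [ 576.2  269.3 -224.6] lo [ 523.2  263.6 -227.4] hi [ 626.5  274.3 -220. ]
[-3.09541458e+00 -5.24668041e-01  3.85563246e-04] [ 222.22783186 -636.66365206  230.08820844] [ 0.59384173 -0.40509356 -0.156212  ]
```

```bash
cat >> h.py <<'E'
from scipy.spatial.transform import Rotation as Ro
RT=np.column_stack([-RC[:,0],RC[:,1],-RC[:,2]])  # tool axes for work on the slope
def plan(R,p):
    "rows to go: translation in present tool axes (units), then turn in place (units); both total"
    s=sensors.get_state(); R0=Ro.from_rotvec(s['ee_rot']).as_matrix()
    t=R0.T@(np.array(p)-s['ee_pos'])/30; w=np.degrees(Ro.from_matrix(R0.T@R).as_rotvec())/10
    print('t',s['time_s'],'shift',t.round(2),'turn',w.round(2),'shift-after-turn',(R.T@(np.array(p)-s['ee_pos'])/30).round(2))
    print('pos',s['ee_pos'].round(1),'q',np.round(s['qpos'],2),'F_carr',(RC.T@s['wrist_force']).round(1),'gap',s['finger_gap'])
E
python3 - <<'E'
from h import *
p=RC@np.array([544,245,-196+80]); print(p, 'home cap',RC@np.array([577+23,182.5,-179]))
plan(RT,p)
E
```

```text
[564.09019522 107.75230795 199.01932516] home cap [627.21796534  26.96018384 176.68622594]
t 0.1 shift [ 18.94 -19.67   1.08] turn [ -4.19  -1.28 -14.12] shift-after-turn [-3.5  26.87  3.51]
pos [ 222.2 -636.7  230.1] q [-1.27  0.26  1.61  0.    1.27 -0.04] F_carr [ 0.5 -0.2 -0.5] gap 85.10264229375674
```

Emit:
drive_tool(moves=[[0.9,-0.95,-0.1,0,0,0,1],[0.95,-0.98,-0.1,0,0,0,1],[0.95,-0.98,-0.1,0,0,0,1],[0.95,-0.98,-0.1,0,0,0,1],[0.95,-0.98,-0.1,0,0,0,1],[0.95,-0.98,-0.1,0,0,0,1],[0.95,-0.98,-0.1,0,0,0,1],[0.95,-0.98,-0.1,0,0,0,1]])

```text
time_s: 1.1
ee_pos: [359.2, -339.9, 254.9]
ee_rot: [-3.097, -0.525, 0.001]
wrist_force: [-0.0, 0.3, 0.0]
finger_gap: 85.0
grip_force: 0.0
```

Emit:
drive_tool(moves=[[0.95,-0.98,-0.1,0,0,0,1],[0.95,-0.98,-0.1,0,0,0,1],[0.95,-0.98,-0.1,0,0,0,1],[0.95,-0.98,-0.1,0,0,0,1],[0.95,-0.98,0,0,0,0,1],[0.95,-0.98,0,0,0,0,1],[0.95,-0.98,0,0,0,0,1],[0.95,-0.98,0,0,0,0,1]])

```text
time_s: 2.1
ee_pos: [496.9, -42.9, 266.9]
ee_rot: [-3.097, -0.525, 0.001]
wrist_force: [0.1, 0.4, -0.4]
finger_gap: 85.0
grip_force: 0.0
```

Emit:
drive_tool(moves=[[0.95,-0.98,0,-0.28,-0.08,-0.94,1],[0.95,-0.98,0,-0.28,-0.08,-0.94,1],[0.95,-0.98,0,-0.28,-0.08,-0.94,1],[0,0,0,-0.28,-0.08,-0.94,1],[0,0,0,-0.28,-0.08,-0.94,1],[0,0,0,-0.28,-0.08,-0.94,1],[0,0,0,-0.28,-0.08,-0.94,1],[0,0,0,-0.28,-0.08,-0.94,1]])

```text
time_s: 3.1
ee_pos: [529.0, 73.0, 260.8]
ee_rot: [1.855, 2.051, -0.06]
wrist_force: [-0.3, -0.0, -0.5]
finger_gap: 85.8
grip_force: 0.0
```

Emit:
drive_tool(moves=[[0,0,0,-0.28,-0.08,-0.94,1],[0,0,0,-0.28,-0.08,-0.94,1],[0,0,0,-0.28,-0.08,-0.94,1],[0,0,0,-0.28,-0.08,-0.94,1],[0,0,0,-0.28,-0.08,-0.94,1],[0,0,0,-0.28,-0.08,-0.94,1],[0,0,0,-0.28,-0.08,-0.94,1],[0,0,0,0,0,0,0.6]])

```text
time_s: 4.1
ee_pos: [528.4, 72.0, 260.7]
ee_rot: [0.33, 2.547, -0.084]
wrist_force: [0.2, 0.3, -0.9]
finger_gap: 69.8
grip_force: 0.0
```

```bash
python3 - <<'E'
from h import *
plan(RT,RC@np.array([544,245,-196+80]))
im,d=snap('wrist','w0'); cv2.imwrite('pics/w0b.png',im)
E
```

```text
t 4.1 shift [0.41 1.43 2.2 ] turn [ 0.04 -0.   -0.04] shift-after-turn [0.4  1.45 2.19]
pos [528.4  72.  260.7] q [ 0.26 -0.35  2.24 -0.38  0.77 -0.84] F_carr [-0.4  0.4 -0.8] gap 69.8431308157238
```

View pics/w0b.png

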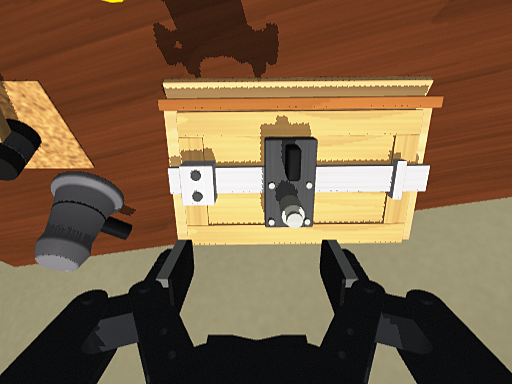

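The wrist view has the rail level in the picture (the yaw is right), with the fin at (293,160), cap at (293,217) and block at (198,185). I refine with this closer cloud.

```bash
python3 - <<'E'
from h import *
W,im=cloud('w0'); L=W@RC; v,u=np.indices(im.shape[:2])
for n,b,lo,hi in(('cartop',(262,132,320,232),-232,-220),('fin',(275,135,310,190),-200,-190),('cap',(275,195,310,230),-184,-172),('block',(175,155,222,210),-236,-224)):
    m=(u>b[0])&(u<b[2])&(v>b[1])&(v<b[3])&(L[...,2]>lo)&(L[...,2]<hi); P=L[m]
    print(n,len(P),np.median(P,0).round(1),'mid',((np.percentile(P,2,0)+np.percentile(P,98,0))/2).round(1),np.ptp(P,0).round(0))
m=(v>95)&(v<240)&(u>165)&(u<430)&(abs(L[...,2]+260)<6); P=W[m]; n=np.linalg.svd(P-P.mean(0),full_matrices=False)[2][2]; n*=np.sign(n[2]); print('tilt',np.arccos(n[2]),'yaw',np.arctan2(-n[1],-n[0]))
E
```

```text
cartop 3319 [ 567.2  234.8 -225.4] mid [ 571.9  241.5 -224.7] [110.  60.  12.]
fin 449 [ 540.6  241.1 -194.8] mid [ 540.7  241.4 -195.6] [35. 14.  7.]
cap 226 [ 596.1  241.2 -177.5] mid [ 596.8  241.6 -178.7] [17. 17.  8.]
block 1379 [ 571.6  131.6 -228.7] mid [ 572.9  130.9 -229.4] [50. 40. 12.]
tilt 0.5630359279330868 yaw -0.2483784329889778
```

```bash
python3 - <<'E'
from h import *
plan(RT,RC@np.array([541,241.3,-180]))
E
```

```text
t 4.15 shift [0.53 1.28 4.34] turn [ 0.04 -0.   -0.05] shift-after-turn [0.52 1.31 4.33]
pos [528.8  72.3 261. ] q [ 0.26 -0.34  2.24 -0.38  0.77 -0.84] F_carr [-0.   0.3  0.2] gap 62.59757359124161
```

Emit:
drive_tool(moves=[[0.26,0.64,0.6,0,0,0,0.6],[0.26,0.65,0.8,0,0,0,0.6],[0,0,0.9,0,0,0,0.6],[0,0,0.9,0,0,0,0.6],[0,0,0.7,0,0,0,0.6],[0,0,0.4,0,0,0,0.6],[0,0,0,0,0,0,0.6]])

```text
time_s: 5.03
ee_pos: [594.4, 97.0, 144.1]
ee_rot: [0.328, 2.548, -0.085]
wrist_force: [-0.5, -0.6, -0.1]
finger_gap: 50.8
grip_force: 0.0
```

```bash
python3 - <<'E'
from h import *
plan(RT,RC@np.array([541,241.3,-217]))
E
```

```text
t 5.025 shift [-0.   -0.04  1.25] turn [ 0.04 -0.01 -0.03] shift-after-turn [-0.   -0.03  1.25]
pos [594.4  97.  144.1] q [ 0.28 -0.06  2.24 -0.57  0.52 -0.6 ] F_carr [-0.3 -0.7  0.1] gap 50.84624303243174
```

Emit:
drive_tool(moves=[[0,0,0.6,0,0,0,0.6],[0,-0.03,0.5,0,0,0,0.6],[0,0,0.1,0,0,0,0.4],[0,0,0,0,0,0,0.1],[0,0,0,0,0,0,0.1],[0,0,0,0,0,0,0.1],[0,0,0,0,0,0,0.1]], grip_force=30)

```text
time_s: 5.9
ee_pos: [613.4, 91.6, 115.2]
ee_rot: [0.326, 2.547, -0.084]
wrist_force: [0.1, -0.6, 0.1]
finger_gap: 13.5
grip_force: 31.6
```

```bash
python3 - <<'E'
from h import *
plan(RT,RC@np.array([541,241.3-60.4,-217]))
E
```

```text
t 5.9 shift [ 0.02 -2.03  0.07] turn [ 0.04  0.   -0.03] shift-after-turn [ 0.03 -2.03  0.08]
pos [613.4  91.6 115.2] q [ 0.25  0.02  2.23 -0.63  0.45 -0.55] F_carr [ 0.2 -0.6 -0.1] gap 13.478355275184217
```

Emit:
drive_tool(moves=[[0,-0.3,0,0,0,0,0.1],[0,-0.4,0,0,0,0,0.1],[0,-0.4,0,0,0,0,0.1],[0,-0.4,0,0,0,0,0.1],[0,-0.3,0,0,0,0,0.1],[0,0,0,0,0,0,0.1]])

```text
time_s: 6.65
ee_pos: [599.8, 37.9, 115.2]
ee_rot: [0.328, 2.546, -0.086]
wrist_force: [-5.8, -1.4, 7.8]
finger_gap: 13.7
grip_force: 32.8
```

```bash
python3 - <<'E'
from h import *
plan(RT,RC@np.array([541,241.3-60.4,-217]))
E
```

```text
t 6.65 shift [ 0.03 -0.18  0.08] turn [ 0.04  0.   -0.03] shift-after-turn [ 0.03 -0.18  0.08]
pos [599.8  37.9 115.2] q [ 0.14 -0.03  2.28 -0.54  0.4  -0.72] F_carr [-0.2 -2.8  9.4] gap 13.705521724942148
```

Emit:
drive_tool(moves=[[0,-0.1,-0.02,0,0,0,0.1],[0,-0.05,0,0,0,0,0.1],[0,0,0,0,0,0,0.1]])

```text
time_s: 7.02
ee_pos: [599.0, 34.9, 115.2]
ee_rot: [0.326, 2.546, -0.084]
wrist_force: [2.6, 1.3, -1.2]
finger_gap: 13.3
grip_force: 31.4
```

Emit:
drive_tool(moves=[[0,-0.05,0,0,0,0,0.1],[0,0,0,0,0,0,0.1]])

```text
time_s: 7.28
ee_pos: [598.7, 33.7, 115.2]
ee_rot: [0.326, 2.546, -0.083]
wrist_force: [4.9, 1.7, -1.5]
finger_gap: 13.2
grip_force: 31.2
```

```bash
python3 - <<'E'
from h import *
plan(RT,RC@np.array([541,241.3-60.4,-217]))
E
```

```text
t 7.275 shift [ 0.03 -0.04  0.08] turn [ 0.05  0.01 -0.03] shift-after-turn [ 0.03 -0.03  0.08]
pos [598.7  33.7 115.2] q [ 0.13 -0.04  2.29 -0.53  0.39 -0.75] F_carr [ 2.8  2.8 -3.6] gap 13.180560839361965
```

Emit:
drive_tool(moves=[[0,-0.05,0.01,0,0,0,0.1],[0,0,0,0,0,0,0.1]])

```text
time_s: 7.52
ee_pos: [598.3, 32.3, 115.2]
ee_rot: [0.326, 2.546, -0.083]
wrist_force: [0.5, 3.6, 3.4]
finger_gap: 13.2
grip_force: 32.0
```

Emit:
drive_tool(moves=[[0,-0.05,0,0,0,0,0.1],[0,0,0,0,0,0,0.1]])

```text
time_s: 7.78
ee_pos: [598.4, 32.3, 115.2]
ee_rot: [0.325, 2.545, -0.08]
wrist_force: [1.2, 9.4, 2.0]
finger_gap: 13.5
grip_force: 32.2
```

Emit:
drive_tool(moves=[[0,-0.04,0,0,0,0,0.1],[0,0,0,0,0,0,0.1]])

```text
time_s: 8.02
ee_pos: [598.4, 32.2, 115.3]
ee_rot: [0.324, 2.544, -0.077]
wrist_force: [2.3, 14.4, 0.6]
finger_gap: 13.7
grip_force: 32.4
```

```bash
python3 - <<'E'
from h import *
plan(RT,RC@np.array([541,241.3-60.4,-217]))
E
```

```text
t 8.025 shift [0.03 0.02 0.08] turn [ 0.08  0.02 -0.03] shift-after-turn [0.03 0.02 0.08]
pos [598.4  32.2 115.3] q [ 0.12 -0.04  2.29 -0.52  0.39 -0.76] F_carr [-0.8 14.6  1.2] gap 13.708595130636617
```

The carriage is home: it no longer moves and the force along the rail is 14.6 N. I release and retract.

Emit:
drive_tool(moves=[[0,0,0,0,0,0,0.45],[0,0,0,0,0,0,0.45],[0,0.07,0,0,0,0,0.45],[0,0,-0.4,0,0,0,0.45],[0,0,-0.7,0,0,0,0.45],[0,0,-0.9,0,0,0,0.45],[0,0,-0.9,0,0,0,0.45],[0,0,-0.9,0,0,0,0.45]])

```text
time_s: 9.02
ee_pos: [536.6, 46.2, 211.6]
ee_rot: [0.326, 2.546, -0.083]
wrist_force: [0.6, -0.0, 0.6]
finger_gap: 38.3
grip_force: 0.0
```

Emit:
drive_tool(moves=[[0,0,-0.9,0,0,0,0.45],[0.7,0,-0.9,0,0,0,0.45],[0.7,0,-0.5,0,0,0,0.45],[0,0,0,0,0,0,0.5]])

```text
time_s: 9.52
ee_pos: [465.8, 64.4, 245.9]
ee_rot: [0.324, 2.546, -0.082]
wrist_force: [0.2, 0.1, -1.2]
finger_gap: 42.6
grip_force: 0.0
```

```bash
python3 - <<'E'
from h import *
y=-0.547; RM=np.column_stack([-Rz(y)[:,0],Rz(y)[:,1],[0,0,-1.]])
o=np.array([565,-298,4]); p=o+Rz(y)@np.array([-48,0,16+110]); print(p)
plan(RM,p)
im,d=snap('wrist','w1'); W,_=cloud('w1'); L=W@RC; v,u=np.indices(d.shape); 
cv2.imwrite('pics/w1b.png',im)
m=(L[...,2]>-184)&(L[...,2]<-172)&(abs(L[...,0]-597)<20)&(abs(L[...,1]-190)<60); P=L[m]
print('cap',len(P),((np.percentile(P,2,0)+np.percentile(P,98,0))/2).round(1),np.ptp(P,0),np.median(P,0))
m=(L[...,2]>-236)&(L[...,2]<-224)&(abs(L[...,0]-572)<40)&(abs(L[...,1]-125)<26); P=L[m]
print('block',len(P),((np.percentile(P,2,0)+np.percentile(P,98,0))/2).round(1),np.ptp(P,0))
E
```

```text
[ 524.00374024 -273.03388926  130.        ]
t 9.525 shift [ -1.86 -10.46   5.7 ] turn [0.55 3.28 1.63] shift-after-turn [-7.51 -8.6   3.86]
pos [465.8  64.4 245.9] q [ 0.29 -0.49  2.36 -0.39  0.8  -0.83] F_carr [-0.6  0.1 -1.1] gap 42.63691573359708
cap 179 [ 596.7  180.3 -179.2] [17.73775813 16.70362324  7.33515456] [ 596.3174868   179.8243679  -177.69271184]
block 1030 [ 572.2  131.  -229. ] [60.14766631 40.5892615  11.84041733]
```

View pics/w1b.png

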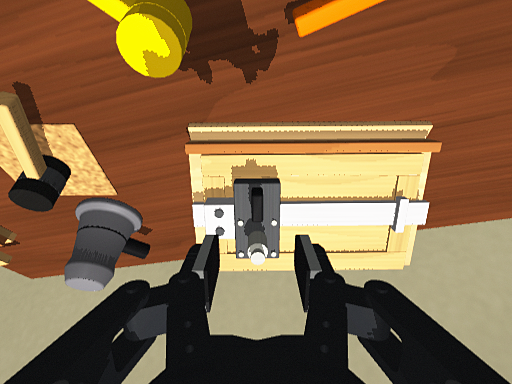

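The carriage at (258,215) butts against the stop block at (217,215). Next, the mallet.

Emit:
drive_tool(moves=[[0,-0.9,0,0,0,0,0.5],[-0.15,-0.95,0.2,0,0,0,0.5],[-0.15,-0.95,0.2,0,0,0,0.5],[-0.15,-0.95,0.2,0,0,0,0.5],[-0.15,-0.95,0.2,0,0,0,0.5],[-0.15,-0.95,0.2,0,0,0,0.5],[-0.15,-0.95,0.2,0,0,0,0.5],[-0.15,-0.95,0.2,0,0,0,0.5]])

```text
time_s: 10.58
ee_pos: [458.4, -169.5, 225.2]
ee_rot: [0.327, 2.546, -0.085]
wrist_force: [0.3, 1.3, -0.4]
finger_gap: 43.0
grip_force: 0.0
```

Emit:
drive_tool(moves=[[0,-0.9,0,0,0,0,0.5],[0,-0.9,0,0,0,0,0.5],[0,0,0,0.14,0.82,0.41,0.5],[0,0,0,0.14,0.82,0.41,0.5],[0,0,0,0.14,0.82,0.41,0.5],[0,0,0,0.14,0.82,0.41,0.5],[0,0,0,0,0,0,0.5]])

```text
time_s: 11.45
ee_pos: [447.0, -221.2, 223.6]
ee_rot: [-0.851, -3.021, 0.004]
wrist_force: [0.6, 0.1, -0.4]
finger_gap: 42.8
grip_force: 0.0
```

```bash
cat >> h.py <<'E'
YM=-0.547
def RMf(y=None): 
    r=Rz(YM if y is None else y); return np.column_stack([-r[:,0],r[:,1],[0,0,-1.]])
E
python3 - <<'E'
from h import *
p=np.array([565,-298,4])+Rz(YM)@np.array([-48,0,16+110]); plan(RMf(),p)
im,d=snap('wrist','w2'); W,_=cloud('w2')
cv2.imwrite('pics/w2b.png',im)
c=np.array([565,-298])
H=W[(W[...,2]>69)&(W[...,2]<82)&(np.linalg.norm(W[...,:2]-c,axis=-1)<45)]
print('head',len(H),cv2.minEnclosingCircle(H[:,:2].astype(np.float32)),np.median(H,0))
D=np.linalg.norm(W[...,:2]-c,axis=-1)
G=W[(W[...,2]>46)&(W[...,2]<58)&(D>35)&(D<160)&(W[...,0]<560)]
print('handle',len(G),np.median(G,0),cv2.minAreaRect(G[:,:2].astype(np.float32)),cv2.fitLine(G[:,:2].astype(np.float32),cv2.DIST_HUBER,0,.01,.01).ravel())
S=W[(W[...,2]>90)&(W[...,2]<160)&(W[...,0]>570)]; print('sander',len(S),S.min(0) if len(S) else '')
E
```

```text
t 11.45 shift [-3.1  -0.13  3.11] turn [-0.02 -0.02 -0.01] shift-after-turn [-3.09 -0.14  3.12]
pos [ 447.  -221.2  223.6] q [-0.51 -0.07  1.98 -0.    1.23 -1.53] F_carr [ 0.3  0.3 -0.7] gap 42.77143046866979
head 1382 ((561.8381958007812, -299.3714599609375), 27.943952560424805) [ 560.1082958  -298.27308598   73.63651672]
handle 1377 [ 476.5255696  -247.9815689    51.49291487] ((481.6951904296875, -251.248779296875), (17.129053115844727, 122.2900390625), 58.63031005859375) [   0.850352     -0.52621436  478.12268    -248.85207   ]
sander 5527 [594.5283099  -96.62250698  90.02222178]
```

View pics/w2b.png

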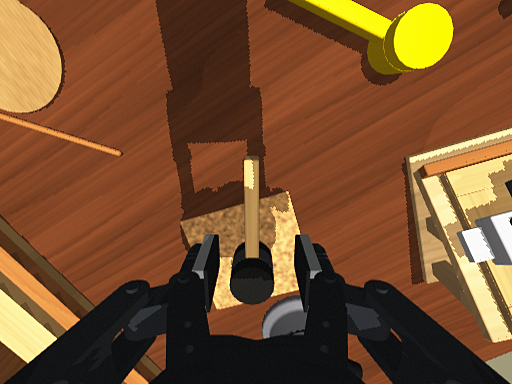

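```bash
sed -i 's/^YM=.*/YM=-0.55/' h.py; python3 - <<'E'
from h import *
W,_=cloud('s0'); P=W[125:140,133:152].reshape(-1,3); P=P[P[:,2]>120]; print('sander top',np.median(P,0))
O=np.array([562,-299,4]); 
for z in(60,16): plan(RMf(),O+Rz(YM)@np.array([-48,0,z]))
E
```

```text
sander top [ 718.6158522  -284.1477081   145.52957077]
t 11.5 shift [-3.08 -0.19  5.31] turn [-0.02 -0.01  0.01] shift-after-turn [-3.07 -0.2   5.32]
pos [ 445.8 -220.6  223.5] q [-0.51 -0.07  1.98 -0.    1.23 -1.53] F_carr [ 0.3  0.2 -0. ] gap 42.69450471517764
t 11.5 shift [-3.08 -0.19  6.78] turn [-0.02 -0.01  0.01] shift-after-turn [-3.07 -0.2   6.78]
pos [ 445.8 -220.6  223.5] q [-0.51 -0.07  1.98 -0.    1.23 -1.53] F_carr [ 0.3  0.2 -0. ] gap 42.69450471517764
```

Emit:
drive_tool(moves=[[-0.77,-0.05,0.4,0,0,0,0.5],[-0.77,-0.05,0.6,0,0,0,0.5],[-0.77,-0.05,0.8,0,0,0,0.5],[-0.77,-0.05,0.9,0,0,0,0.5],[0,0,0.9,0,0,0,0.5],[0,0,0.9,0,0,0,0.5],[0,0,0.8,0,0,0,0.5],[0,0,0,0,0,0,0.5]])

```text
time_s: 12.5
ee_pos: [517.1, -272.5, 63.5]
ee_rot: [-0.851, -3.018, 0.003]
wrist_force: [0.5, 0.2, -0.2]
finger_gap: 42.8
grip_force: 0.0
```

```bash
python3 - <<'E'
from h import *
plan(RMf(),np.array([562,-299,4])+Rz(YM)@np.array([-48,0,16]))
E
```

```text
t 12.5 shift [-0.14  0.03  1.45] turn [-0.02 -0.03  0.  ] shift-after-turn [-0.14  0.03  1.45]
pos [ 517.1 -272.5   63.5] q [-0.53  0.26  1.95 -0.    0.94 -1.54] F_carr [ 0.2  0.3 -0.4] gap 42.78021807989611
```

Emit:
drive_tool(moves=[[-0.14,0.03,0.7,0,0,0,0.5],[0,0,0.6,0,0,0,0.5],[0,0,0.15,0,0,0,0.35],[0,0,0,0,0,0,0.1],[0,0,0,0,0,0,0.1],[0,0,0,0,0,0,0.1],[0,0,0,0,0,0,0.1]], grip_force=110)

```text
time_s: 13.38
ee_pos: [523.8, -275.0, 22.0]
ee_rot: [-0.852, -3.021, 0.004]
wrist_force: [0.6, 0.3, -3.6]
finger_gap: 17.0
grip_force: 107.2
```

```bash
python3 - <<'E'
from h import *
s=sensors.get_state(); print(s['ee_pos'],s['ee_rot'],s['wrist_force'],s['grip_force'],s['finger_gap'])
plan(RMf(),np.array([562,-299,4])+Rz(YM)@np.array([-48,0,16]))
E
```

```text
[ 523.83183373 -274.98099452   22.01276003] [-0.85211835 -3.02140475  0.00439066] [ 0.56586751  0.30187925 -3.604981  ] 107.20529794692993 16.976642097758603
t 13.375 shift [ 0.1  -0.02  0.07] turn [-0.02 -0.01  0.  ] shift-after-turn [ 0.1  -0.02  0.07]
pos [ 523.8 -275.    22. ] q [-0.52  0.32  1.96 -0.    0.87 -1.54] F_carr [-1.6  0.4 -3.3] gap 16.976642097758603
```

Emit:
drive_tool(moves=[[0,0,-0.2,0,0,0,0.1],[0,0,-0.5,0,0,0,0.1],[0,0,-0.8,0,0,0,0.1],[0,0,-0.9,0,0,0,0.1],[0,0,-0.9,0,0,0,0.1],[0,0,-0.9,0,0,0,0.1],[0,0,-0.9,0,0,0,0.1],[0,0,-0.9,0,0,0,0.1]])

```text
time_s: 14.38
ee_pos: [524.5, -274.7, 204.3]
ee_rot: [-0.853, -3.023, 0.005]
wrist_force: [0.2, -0.4, -3.1]
finger_gap: 16.5
grip_force: 107.3
```

Emit:
drive_tool(moves=[[0,0,-0.9,0,0,0,0.1],[0,0,-0.6,0,0,0,0.1],[0,0,-0.2,0,0,0,0.1],[0,0,0,0,0,0,0.1]])

```text
time_s: 14.88
ee_pos: [524.5, -274.5, 252.9]
ee_rot: [-0.852, -3.021, 0.004]
wrist_force: [0.4, -0.1, -3.4]
finger_gap: 16.3
grip_force: 107.3
```

```bash
cat >> h.py <<'E'
def malletcheck(tag):
    "mallet head as seen by the wrist camera, in tool coordinates"
    s=sensors.get_state(); R=Ro.from_rotvec(s['ee_rot']).as_matrix(); snap('wrist',tag); W,im=cloud(tag)
    T=(W-s['ee_pos'])@R
    m=(abs(T[...,0]+45)<45)&(abs(T[...,1])<45)&(T[...,2]>-70)&(T[...,2]<-30)&(im.max(-1)<110)
    P=T[m]; print('head pts',len(P)); 
    h,e=np.histogram(P[:,2],np.arange(-70,-29,4)); print(dict(zip(e[:-1].astype(int).tolist(),h.tolist())))
    return T,im,P
E
python3 - <<'E'
from h import *
s=sensors.get_state(); print('load',s['wrist_force'],s['wrist_torque'])
plan(RT,RC@np.array([551.7,181,-160+60]))
T,im,P=malletcheck('w3')
H=P[(P[:,2]>-62)&(P[:,2]<-42)]
if len(H)>20:
    print(cv2.minEnclosingCircle(H[:,:2].astype(np.float32)),np.median(H,0)); A=np.c_[H[:,:2],np.ones(len(H))]; print('plane',np.linalg.lstsq(A,H[:,2],rcond=None)[0])
cv2.imwrite('pics/w3b.png',im)
E
```

```text
load [ 0.38240624 -0.05128914 -3.41414879] [0.06029638 0.10462775 0.00714514]
t 14.875 shift [4.98 9.5  1.19] turn [-0.51 -3.29 -1.65] shift-after-turn [ 2.31 10.54 -0.06]
pos [ 524.5 -274.5  252.9] q [-0.52  0.1   1.76 -0.    1.29 -1.54] F_carr [-1.5  0.  -3.1] gap 16.31082381363173
head pts 4536
{-70: 376, -66: 544, -62: 707, -58: 1357, -54: 153, -50: 94, -46: 239, -42: 340, -38: 433, -34: 293}
((-7.342264652252197, -0.18335257470607758), 44.704368591308594) [ -6.89441273  -0.32789077 -56.25714287]
plane [-4.99418525e-01 -8.62462938e-05 -5.89598337e+01]
```

View pics/w3b.png

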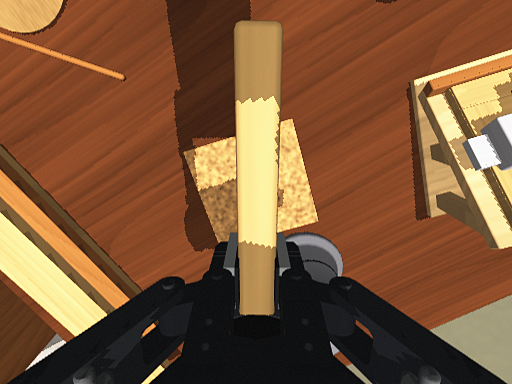

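The mallet is held; its handle runs straight from (258,25) to (258,310) and the head is hidden by the gripper. I check the handle's tilt in the tool frame.

```bash
python3 - <<'E'
from h import *
W,im=cloud('w3'); s=sensors.get_state(); R=Ro.from_rotvec(s['ee_rot']).as_matrix(); T=(W-s['ee_pos'])@R
m=(abs(T[...,1])<7)&(T[...,0]>20)&(T[...,0]<115)&(T[...,2]>-50)&(T[...,2]<0); P=T[m]
print(len(P),'z=ax+b',np.polyfit(P[:,0],P[:,2],1)); print('xmax',T[(abs(T[...,1])<7)&(abs(T[...,2]+30)<15)][:,0].max())
m=(T[...,0]>20)&(T[...,0]<115)&(T[...,2]>-36)&(T[...,2]<-24)&(abs(T[...,1])<20); P=T[m]; print('y=',np.polyfit(P[:,0],P[:,1],1))
E
```

```text
7865 z=ax+b [ 4.04985372e-03 -3.17530968e+01]
xmax 107.75978025098678
y= [ 0.00551255 -0.55333361]
```

Emit:
drive_tool(moves=[[0,0,0,-0.13,-0.82,-0.41,0.1],[0,0,0,-0.13,-0.82,-0.41,0.1],[0,0,0,-0.13,-0.82,-0.41,0.1],[0,0,0,-0.13,-0.83,-0.41,0.1],[0.2,0.7,0,0,0,0,0.1],[0.2,0.85,0,0,0,0,0.1],[0.2,0.85,0,0,0,0,0.1],[0.2,0.85,0,0,0,0,0.1]])

```text
time_s: 15.92
ee_pos: [528.0, -173.8, 237.4]
ee_rot: [0.327, 2.551, -0.092]
wrist_force: [-0.3, 0.6, -3.7]
finger_gap: 16.7
grip_force: 107.9
```

Emit:
drive_tool(moves=[[0.2,0.85,0,0,0,0,0.1],[0.2,0.85,0,0,0,0,0.1],[0.2,0.85,0,0,0,0,0.1],[0.2,0.85,0,0,0,0,0.1],[0.2,0.85,0,0,0,0,0.1],[0.2,0.85,0,0,0,0,0.1],[0.1,0.8,0,0,0,0,0.1],[0,0,0,0,0,0,0.1]])

```text
time_s: 16.92
ee_pos: [541.1, 5.9, 216.9]
ee_rot: [0.322, 2.551, -0.093]
wrist_force: [0.8, -0.3, -3.4]
finger_gap: 16.3
grip_force: 108.1
```

```bash
python3 - <<'E'
from h import *
plan(RT,RC@np.array([596.7-46,181,-178+17+20]))
snap('wrist','w4');snap('side','d4');snap('scene','s4')
W,im=cloud('w4'); L=W@RC
m=(L[...,2]>-236)&(L[...,2]<-224)&(abs(L[...,0]-572)<24)&(abs(L[...,1]-128)<24); P=L[m]; print('block',len(P),P.mean(0) if len(P) else '')
a=cv2.resize(cv2.imread('pics/d4.png')[120:300,130:330],(400,360),interpolation=cv2.INTER_CUBIC);b=cv2.resize(cv2.imread('pics/s4.png')[100:280,130:330],(400,360),interpolation=cv2.INTER_CUBIC)
cv2.imwrite('pics/c4.png',np.hstack([a,b]))
E
```

```text
t 16.925 shift [0.18 1.34 1.28] turn [ 0.01 -0.02  0.  ] shift-after-turn [0.19 1.35 1.28]
pos [541.1   5.9 216.9] q [ 0.08 -0.31  2.3  -0.3   0.63 -1.05] F_carr [-1.2 -0.1 -3.3] gap 16.330953838472542
block 423 [ 570.86379995  115.24330217 -228.82320184]
```

View pics/c4.png

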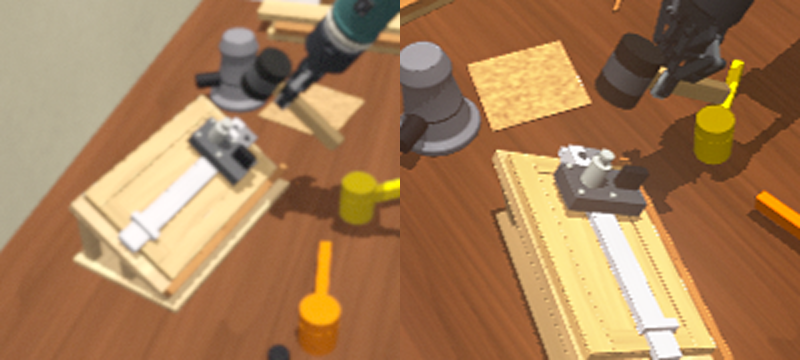

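The left (side) and right (scene) crops show the tilted mallet head at (630,70) still short of the punch at (603,165), and the carriage against the block. I move above the punch, then down.

Emit:
drive_tool(moves=[[0.09,0.67,0,0,0,0,0.1],[0.09,0.67,0,0,0,0,0.1],[0,0,0.5,0,0,0,0.1],[0,0,0.6,0,0,0,0.1],[0,0,0.1,0,0,0,0.1],[0,0,0,0,0,0,0.1]])

```text
time_s: 17.82
ee_pos: [566.8, 38.6, 185.5]
ee_rot: [0.328, 2.548, -0.094]
wrist_force: [0.5, -0.2, -3.6]
finger_gap: 16.5
grip_force: 108.3
```

```bash
python3 - <<'E'
from h import *
plan(RT,RC@np.array([596.7-46,181,-178+17]))
snap('side','d5');snap('scene','s5')
for t in('d5','s5'):
    W,im=cloud(t); L=W@RC
    m=(im.max(-1)<120)&(abs(L[...,0]-597)<50)&(abs(L[...,1]-181)<45)&(L[...,2]>-150)&(L[...,2]<-60); P=L[m]
    print(t,len(P),np.percentile(P,[1,50,99],0).round(1).tolist())
E
```

```text
t 17.825 shift [0.09 0.08 0.76] turn [-0.   -0.   -0.02] shift-after-turn [0.09 0.08 0.76]
pos [566.8  38.6 185.5] q [ 0.16 -0.2   2.28 -0.42  0.57 -0.86] F_carr [-1.5 -0.1 -3.3] gap 16.49479727074439
d5 489 [[548.8, 156.6, -146.8], [597.3, 198.7, -93.4], [627.0, 218.6, -66.6]]
s5 1276 [[548.6, 137.5, -147.9], [601.4, 193.8, -94.2], [631.8, 222.6, -61.1]]
```

Emit:
drive_tool(moves=[[0.08,0.08,0.3,0,0,0,0.1],[0,0,0.25,0,0,0,0.1],[0,0,0.1,0,0,0,0.1],[0,0,0,0,0,0,0.1]])

```text
time_s: 18.42
ee_pos: [575.9, 39.9, 168.0]
ee_rot: [0.326, 2.548, -0.093]
wrist_force: [0.6, -0.3, -3.6]
finger_gap: 16.6
grip_force: 108.3
```

Emit:
drive_tool(moves=[[0,0,0.1,0,0,0,0.1],[0,0,0.1,0,0,0,0.1],[0,0,0,0,0,0,0.1]])

```text
time_s: 18.8
ee_pos: [579.6, 39.2, 163.9]
ee_rot: [0.326, 2.546, -0.093]
wrist_force: [-2.8, 1.2, -1.2]
finger_gap: 16.3
grip_force: 108.5
```

```bash
python3 - <<'E'
from h import *
plan(RT,RC@np.array([596.7-46,181,-178+17]))
E
```

```text
t 18.8 shift [ 0.04 -0.05 -0.06] turn [ 0.01  0.01 -0.02] shift-after-turn [ 0.04 -0.05 -0.06]
pos [579.6  39.2 163.9] q [ 0.15 -0.15  2.28 -0.45  0.51 -0.82] F_carr [-3.2  0.5  0.6] gap 16.30105534879242
```

Emit:
drive_tool(moves=[[0,0,0.07,0,0,0,0.1],[0,0,0.07,0,0,0,0.1],[0,0,0.05,0,0,0,0.1],[0,0,0,0,0,0,0.1]])

```text
time_s: 19.3
ee_pos: [582.5, 38.4, 159.1]
ee_rot: [0.326, 2.546, -0.093]
wrist_force: [-4.3, 0.6, 1.5]
finger_gap: 16.8
grip_force: 108.9
```

```bash
python3 - <<'E'
from h import *
plan(RT,RC@np.array([596.7-46,181,-178+17]))
E
```

```text
t 19.3 shift [ 0.03 -0.05 -0.25] turn [ 0.01  0.01 -0.02] shift-after-turn [ 0.03 -0.05 -0.25]
pos [582.5  38.4 159.1] q [ 0.15 -0.13  2.28 -0.46  0.5  -0.82] F_carr [-2.9 -0.5  3.6] gap 16.786649389280733
```

Emit:
drive_tool(moves=[[0,0,0.06,0,0,0,0.1],[0,0,0.02,0,0,0,0.1],[0,0,0,0,0,0,0.1]])

```text
time_s: 19.68
ee_pos: [583.8, 38.1, 157.1]
ee_rot: [0.326, 2.546, -0.093]
wrist_force: [-5.1, 0.8, 2.5]
finger_gap: 16.6
grip_force: 109.3
```

```bash
python3 - <<'E'
from h import *
plan(RT,RC@np.array([596.7-46,181,-178+17]))
E
```

```text
t 19.675 shift [ 0.03 -0.05 -0.33] turn [ 0.01  0.01 -0.02] shift-after-turn [ 0.03 -0.05 -0.33]
pos [583.8  38.1 157.1] q [ 0.15 -0.13  2.28 -0.46  0.49 -0.82] F_carr [-3.  -0.5  4.9] gap 16.551258086812705
```

Emit:
drive_tool(moves=[[0,0,0.04,0,0,0,0.1],[0,0,0,0,0,0,0.1]])

```text
time_s: 19.92
ee_pos: [583.9, 38.1, 156.6]
ee_rot: [0.326, 2.546, -0.093]
wrist_force: [-15.4, 4.4, 11.7]
finger_gap: 16.4
grip_force: 111.6
```

Emit:
drive_tool(moves=[[0,0,0.03,0,0,0,0.1],[0,0,0,0,0,0,0.1]])

```text
time_s: 20.18
ee_pos: [584.1, 38.1, 156.3]
ee_rot: [0.327, 2.546, -0.093]
wrist_force: [-21.8, 5.2, 15.3]
finger_gap: 16.4
grip_force: 112.9
```

```bash
python3 - <<'E'
from h import *
plan(RT,RC@np.array([596.7-46,181,-178+17]))
E
```

```text
t 20.175 shift [ 0.03 -0.05 -0.36] turn [ 0.01  0.01 -0.02] shift-after-turn [ 0.03 -0.05 -0.36]
pos [584.1  38.1 156.3] q [ 0.15 -0.13  2.28 -0.46  0.49 -0.81] F_carr [-10.4  -0.4  25.1] gap 16.417288417238076
```

The punch is firmly on its end at about 28 N. I back off.

Emit:
drive_tool(moves=[[0,0,-0.2,0,0,0,0.1],[0,0,-0.3,0,0,0,0.1],[0,0,-0.7,0,0,0,0.1],[0,0,-0.8,0,0,0,0.1],[0,0,-0.6,0,0,0,0.1],[0,-0.7,0,0,0,0,0.1],[0,-0.8,0,0,0,0,0.1],[0,-0.8,0,0,0,0,0.1]])

```text
time_s: 21.18
ee_pos: [525.0, -19.2, 219.2]
ee_rot: [0.326, 2.549, -0.094]
wrist_force: [0.4, 0.4, -3.7]
finger_gap: 16.5
grip_force: 108.3
```

Emit:
drive_tool(moves=[[-0.2,-0.85,0,0,0,0,0.1],[-0.2,-0.85,0,0,0,0,0.1],[-0.2,-0.85,0,0,0,0,0.1],[-0.2,-0.85,0,0,0,0,0.1],[-0.2,-0.85,0,0,0,0,0.1],[-0.2,-0.85,0,0,0,0,0.1],[-0.2,-0.85,0,0,0,0,0.1],[-0.2,-0.85,0,0,0,0,0.1]])

```text
time_s: 22.18
ee_pos: [512.7, -226.9, 244.7]
ee_rot: [0.326, 2.549, -0.092]
wrist_force: [0.0, -0.2, -3.4]
finger_gap: 16.3
grip_force: 108.3
```

```bash
python3 - <<'E'
from h import *
plan(RMf(),np.array([524.2,-275,160.]))
snap('side','d6');snap('scene','s6')
for t,off in(('s6',0),('d6',0)):
    W,im=cloud(t); L=W@RC
    m=(L[...,2]>-184)&(L[...,2]<-172)&(abs(L[...,0]-600)<20)&(abs(L[...,1]-184)<20); P=L[m]; print(t,'cap',len(P),np.median(P,0).round(1),np.percentile(P[:,2],95))
    m=(L[...,2]>-231)&(L[...,2]<-222)&(abs(L[...,1]-190)<33)&(abs(L[...,0]-577)<55); P=L[m]; print('carr y hi',np.percentile(P[:,1],98))
# handle in tool frame
s=sensors.get_state(); R=Ro.from_rotvec(s['ee_rot']).as_matrix(); snap('wrist','w6'); W,im=cloud('w6'); T=(W-s['ee_pos'])@R
m=(abs(T[...,1])<7)&(T[...,0]>20)&(T[...,0]<115)&(T[...,2]>-60)&(T[...,2]<10); P=T[m]; print('z',np.polyfit(P[:,0],P[:,2],1),P[:,0].max())
m=(T[...,0]>20)&(T[...,0]<115)&(abs(T[...,2]+30)<8)&(abs(T[...,1])<20); P=T[m]; print('y=',np.polyfit(P[:,0],P[:,1],1))
E
```

```text
t 22.175 shift [ 0.88 -1.47  2.79] turn [0.5  3.26 1.65] shift-after-turn [-1.16 -1.17  2.82]
pos [ 512.7 -226.9  244.7] q [-0.57 -0.3   2.24  0.28  0.67 -2.05] F_carr [-1.8 -0.2 -2.9] gap 16.27938290667854
s6 cap 35 [ 602.7  181.8 -178.2] -176.82814403421392
carr y hi 211.55808708577055
d6 cap 23 [ 598.6  183.2 -177.5] -175.32936612447725
carr y hi 213.70201336430253
z [ 3.69265114e-03 -3.12388824e+01] 108.13508363713153
y= [ 0.00609175 -0.47644497]
```

The punch has sprung back, the carriage is still home, and the mallet has not slipped. I return it to the mat.

Emit:
drive_tool(moves=[[0,0,0,0.12,0.82,0.41,0.1],[0,0,0,0.12,0.82,0.41,0.1],[0,0,0,0.13,0.81,0.41,0.1],[0,0,0,0.13,0.81,0.42,0.1],[-0.58,-0.58,0.5,0,0,0,0.1],[-0.58,-0.58,0.7,0,0,0,0.1],[0,0,0.8,0,0,0,0.1],[0,0,0.8,0,0,0,0.1]])

```text
time_s: 23.32
ee_pos: [525.6, -273.5, 160.5]
ee_rot: [0.852, 3.021, -0.001]
wrist_force: [0.0, 0.3, -3.4]
finger_gap: 16.4
grip_force: 108.4
```

```bash
python3 - <<'E'
from h import *
plan(Ro.from_rotvec([-0.852,-3.0214,0.004]).as_matrix(),np.array([523.8,-275,22.0]))
E
```

```text
t 23.325 shift [ 0.04 -0.07  4.62] turn [ 0.02  0.02 -0.  ] shift-after-turn [ 0.02 -0.06  4.62]
pos [ 525.6 -273.5  160.5] q [-0.52  0.16  1.86  0.    1.12 -1.54] F_carr [-1.9  0.3 -2.8] gap 16.41100831636914
```

Emit:
drive_tool(moves=[[0.03,-0.06,0.7,0,0,0,0.1],[0,0,0.9,0,0,0,0.1],[0,0,0.9,0,0,0,0.1],[0,0,0.8,0,0,0,0.1],[0,0,0.6,0,0,0,0.1],[0,0,0.4,0,0,0,0.1],[0,0,0.15,0,0,0,0.1],[0,0,0,0,0,0,0.1]])

```text
time_s: 24.32
ee_pos: [524.5, -275.5, 28.7]
ee_rot: [0.853, 3.02, -0.001]
wrist_force: [-0.2, 0.3, -3.8]
finger_gap: 16.5
grip_force: 108.4
```

```bash
python3 - <<'E'
from h import *
plan(Ro.from_rotvec([-0.852,-3.0214,0.004]).as_matrix(),np.array([523.8,-275,22.0]))
print(sensors.get_state()['wrist_force'])
E
```

```text
t 24.325 shift [0.03 0.   0.22] turn [ 0.02  0.03 -0.  ] shift-after-turn [0.03 0.   0.22]
pos [ 524.5 -275.5   28.7] q [-0.53  0.31  1.95  0.    0.87 -1.55] F_carr [-2.3  0.3 -3.1] gap 16.47875579666346
[-0.21014575  0.32005532 -3.83438239]
```

Emit:
drive_tool(moves=[[0,0,0.12,0,0,0,0.1],[0,0,0.07,0,0,0,0.1],[0,0,0,0,0,0,0.1]])

```text
time_s: 24.7
ee_pos: [524.2, -275.4, 22.8]
ee_rot: [0.853, 3.021, -0.0]
wrist_force: [0.3, -0.6, -3.0]
finger_gap: 16.6
grip_force: 108.4
```

Emit:
drive_tool(moves=[[0,0,0.03,0,0,0,0.1],[0,0,0,0,0,0,0.1]])

```text
time_s: 24.95
ee_pos: [524.2, -275.4, 21.9]
ee_rot: [0.853, 3.021, -0.0]
wrist_force: [-0.4, 0.6, -4.1]
finger_gap: 16.3
grip_force: 108.4
```

Emit:
drive_tool(moves=[[0,0,0.03,0,0,0,0.1],[0,0,0,0,0,0,0.1]])

```text
time_s: 25.2
ee_pos: [524.2, -275.4, 20.9]
ee_rot: [0.853, 3.021, -0.0]
wrist_force: [0.2, -0.7, -3.6]
finger_gap: 16.6
grip_force: 108.4
```

Emit:
drive_tool(moves=[[0,0,0.03,0,0,0,0.1],[0,0,0,0,0,0,0.1]])

```text
time_s: 25.45
ee_pos: [524.3, -275.4, 20.8]
ee_rot: [0.853, 3.021, -0.0]
wrist_force: [-4.1, 1.1, 4.4]
finger_gap: 16.6
grip_force: 109.6
```

Emit:
drive_tool(moves=[[0,0,0,0,0,0,0.4],[0,0,0,0,0,0,0.5],[0,0,0,0,0,0,0.5],[0,0,-0.4,0,0,0,0.5],[0,0,-0.8,0,0,0,0.5],[0,0,-0.9,0,0,0,0.5],[0,0,-0.9,0,0,0,0.5],[0,0,-0.9,0,0,0,0.5]], grip_force=30)

```text
time_s: 26.45
ee_pos: [524.1, -275.4, 139.0]
ee_rot: [0.852, 3.019, -0.001]
wrist_force: [1.3, -0.7, -0.1]
finger_gap: 42.5
grip_force: 0.0
```

Emit:
drive_tool(moves=[[0.5,0,-0.9,0,0,0,0.5],[0.8,0,-0.8,0,0,0,0.5],[0.8,0,0,0,0,0,0.5],[0,0,0,0,0,0,0.5]])

```text
time_s: 26.95
ee_pos: [469.4, -241.8, 189.1]
ee_rot: [0.852, 3.019, -0.001]
wrist_force: [0.7, -1.1, 0.2]
finger_gap: 42.7
grip_force: 0.0
```

```bash
python3 - <<'E'
from h import *
print(sensors.get_state()['wrist_force'])
snap('wrist','w7'); snap('side','d7'); snap('scene','s7'); W,_=cloud('w7')
c=np.array([562,-299]); H=W[(W[...,2]>69)&(W[...,2]<82)&(np.linalg.norm(W[...,:2]-c,axis=-1)<45)]
print('head',len(H),cv2.minEnclosingCircle(H[:,:2].astype(np.float32)),np.percentile(H[:,2],[5,50,95]))
a=cv2.imread('pics/s7.png'); b=cv2.imread('pics/w7.png')
cv2.imwrite('pics/c7.png',np.hstack([cv2.resize(a[80:320,120:320],(400,480)),cv2.resize(b,(400,480))]))
E
```

```text
[ 0.67573792 -1.13684966  0.21186303]
head 1776 ((563.3937377929688, -299.8667907714844), 28.03594398498535) [71.86047599 73.65004424 74.62877524]
```

View pics/c7.png

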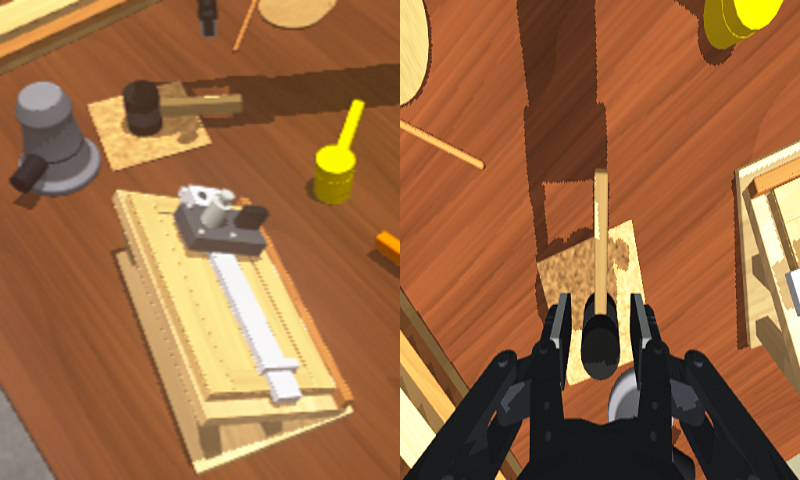

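The mallet stands on its head on the mat (142,105 in the left crop), the carriage is against the block (220,230), the punch is up, and the gripper is clear.

```bash
python3 -c "
from rig import hand_in
print(hand_in())"
```

```text
the job is handed in; nothing more can be done
None
```

I handed the job in at about 27 s: the carriage is home against the stop block, the punch was driven onto its end once at about 28 N and sprang back, and the mallet stands on its head on the mat about where I found it.

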